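# Hang the red mass carrier on the spring balance

## Task

Pick up the red mass carrier by its grip block, pass its eye over the lip of the spring balance's hook and let it down slowly until the spring alone bears the whole weight, and only then let go, so that the pointer never jumps, neither when you set it on nor when you let go. Leave the carrier hanging still and upright in the bottom of the hook, clear of the bench and of the hand; do not strain the hook or disturb the other things on the bench.

Things in the scene. Friction and masses are not known exactly. Their poses are not given: they have to be found in the camera images.
- red_carrier: Loose mass carrier with red weights, to be hung; mass hidden, 0.25 to 0.75 kg. Origin: centre of its underside, z up. From below: round weights (60 mm across, to height 45 mm), thin stem (to 66 mm), upright flat steel eye in its y-z plane, then a red grip block on top (119 to 165 mm). Same after a half turn.
- red_eye (a point): Middle of the flat underside of the top bar of the red carrier's eye, 111 mm above the carrier's underside; it rests on the hook's seat. Axes as the carrier. The eye is 10 mm thick (x), 46 mm wide (y); its opening is 36 mm wide (y), height 71 to 111 mm; top bar 111 to 119 mm.
- red_grip (a point): Point in the red grip block, 145 mm above the carrier's underside (20 mm below the block's top). The block is 22 mm (x) by 14 mm (y), 46 mm high: pinch it from above across y, finger tips above the eye's bar (119 mm).
- balance: Spring balance, fixed to the bench: green base plate 190 by 150 mm (x -85 to +105 mm), grey column 42 by 50 mm, 352 mm high. Origin: under the column's centre, z up; its hook sticks out 150 mm from the column's axis to the balance's own -x; white scale with black marks 10 mm apart on its -y side.
- hook_seat (a point): Middle of the hook's flat bottom (seat), 230 mm above the bench unloaded; it moves with the hook. Axes as the balance. Steel strip 16 mm wide (y), 5 mm thick: seat 16 mm long (x), a ramp at each end leaning outwards, 55 degrees from level; mouth about 36 mm (x) at the top. The eye goes over the free lip (-x side) moving to +x, then down.
- hook_lip (a point): Top of the hook's free lip (inner edge), 15 mm above the seat and 18 mm to its -x; moves with the hook. On the other side (+x) of the seat a bar 12 mm wide (y) runs back to the column, from 8 to 16 mm above the seat.
- pointer (a joint): How far the hook and its red pointer are pulled down (m): 0 unloaded, positive down, end stop at 0.115. Spring 80 N/m (1 N pulls it down 12.5 mm), slight friction (0.05 N) and damping (4 N s/m). A pointer moving faster than 70 mm/s counts as jumping.
- blue_carrier: Bystander: a like carrier with blue weights and blue grip block; same sizes, stands on the bench. Origin: centre of its underside.
- brass_mass: Bystander: brass slotted weight, 48 mm across, 16 mm high. Origin: centre of its underside.
- steel_mass: Bystander: steel slotted weight, 48 mm across, 16 mm high. Origin: centre of its underside.
- solar_panel: Bystander: small solar panel lying flat, 110 by 70 by 8 mm. Origin: centre of its underside.
- screwdriver: Bystander: screwdriver lying on the bench, along its x.
- foam_strip: Bystander: white strip lying flat, 140 by 18 by 6 mm, along its x. Origin: centre of its underside.
- pen_mug: Bystander: blue cup, 72 mm across, 90 mm high. Origin: centre of its underside.
Not all that is in view belongs to the job. There is more than one size of the red_carrier; the job needs the smallest.

How it is judged:
By the outcome, as a careful person would: the job done as asked, in the order asked, and still so for the second after the job is handed in, with the robot touching nothing.
It also fails if it takes over 61 s, if anything falls off the work surface, if the arm or the gripper's body presses on something with over 40 N, if the wrist force passes 120 N, or if a joint passes its speed limit or range.

## Robot

A 6-joint arm with a two-finger parallel gripper is mounted at the origin on the work surface. World frame = base frame: x ahead of the robot, y to its left, z up, the work surface at z = 0. Lengths are in m, angles in rad, forces in N, time in s.
With the tool pointing down it reaches from about 0.375 to 0.9 m from the base axis. Payload 3.1 kg.
Tool frame: the origin (TCP) lies at the very end of the fingers, on their centre line; the grasp point (between the pads) lies 19 mm behind it (grip_depth is the distance from the TCP to the grasp point, in m); x points along the fingers, y is the direction in which the jaws open and shut, and the axes are right-handed (so a half turn about x gives the same grasp; the last joint's range is limited). The gripper opens to 87 mm and grips with 3 to 60 N. Pads are 19 mm wide; open, the fingers measure 117 mm over their backs; the gripper's body (75 mm by 190 mm) begins 51 mm behind the grasp point.
Start: joints at [1.071, 0.527, 1.433, -0, 1.181, -0.178], TCP at [0.198, 0.593, 0.186] pointing down, gripper open.
Joint ranges: [-3.08, 3.08], [-0.75, 2.2], [0.22, 2.44], [-1.43, 4.57], [0, 2.65], [-2.85, 2.85]. Speed limits (rad/s): [2.79, 2.79, 3.14, 3.14, 3.14, 3.14].

## Interface

Orientations are given as a unit quaternion [x, y, z, w].
In Python, from bench import * gives the robot as it stands.
- The arm moves only by the tool carry_out, never from a script. Its arguments are lists of equal length, an entry for each row: "dp": the shift along the tool's x, y, z in m, a list of three; "yaw": the turn about the tool's x in rad. In form: {"dp": [[dx, dy, dz], ...], "yaw": [yaw, ...]}. A call has 1 to 20 rows; each row is the pose to reach, as a shift and turn from the pose commanded when the call began, along the tool's axes at that moment; what a row does not reach only later rows make up. A row lasts 1/8 s, in which the tool goes at most 62.5 mm and 10.7 degrees, less where a joint would pass 70% of its speed; a pose out of reach is approached as far as the arm can. A call with a gripper value outside its range is refused whole. "jaw" is the closure, from 0 (fully open) to 1 (shut), set as the call begins (left out, the last holds). The fingers move at their own pace and stop on an object; "force" is the grip in N (left out, the last holds). Time passes only in rows, so rows that repeat a pose let the fingers close. It gives the time, the measured TCP pose, the force and the opening at its end, in the units of the state.
- get_state(): the state, without advancing time (a new reading comes with each control period).
- camera(name): name is "scene" or "top"; returns a dict with "img" (400x640x3 uint8, red, green, blue), "range_z" (400x640 float32, m along the optical axis (not along the pixel's ray), 0 where there is no reading), "fx", "fy", "cx", "cy" (pixels), "k1" (the pictures are not rectified: a ray, as slopes to the right and down, at radius r is drawn at 1 + k1 r^2 times it, then the intrinsics apply), "world_from_camera" (4x4, takes a point from camera to world coordinates). Camera axes: x right, y down, z forward; pixel columns grow to the right and rows downward; lengths in m; the calibration is good to about 2 mm. A picture is of the moment at which its call begins.
- job_done(): hands the job in, once; it reports no verdict.
The state is a dict: "time": time; "joints": joint angles; "dq": joint speeds; "joint_torque": joint torques, N m; "tcp_pos": TCP position; "orientation": TCP orientation; "ft_force": force on the tool from outside, world axes, zero at the start; "ft_torque": the same for the moment, N m; "finger_gap": finger opening in m.
Only numpy, scipy, OpenCV 4.12 (cv2) and the standard library are available. Lean on these libraries where they do the work, as an engineer would, in place of code of your own. Each camera call takes 0.05 s, during which the arm holds its last target. There are 200 camera calls.

## Working session

There is one attempt and no reset: what is moved stays moved. The work goes in short steps, Python scripts to look and compute and a tool call to move; the robot and the scene stay as the last step left them, time stands still between calls to the robot, and variables do not carry over. Pictures are saved under pics/ and viewed, about 8 in all and at most 12, crops included, and the job is handed in when it is done.

Besides the shell and the picture viewer there is one more tool, called after "Emit:" by a JSON object that holds its "api" and its "payload". carry_out: Moves the arm, as the interface text tells. Its arguments: {"type":"object","properties":{"dp":{"type":"array","items":{"type":"array","items":{"type":"number"}}},"yaw":{"type":"array","items":{"type":"number"}},"jaw":{"type":"number"},"force":{"type":"number"}},"required":["dp","yaw"]}

```bash
ls; mkdir -p pics
cat > h.py <<'E'
from bench import *
import numpy as np, cv2
def cam(n):
    c=camera(n); c['K']=np.array([[c['fx'],0,c['cx']],[0,c['fy'],c['cy']],[0,0,1.]]); return c
def pts(c,uv):
    "world points from pixels with range"
    uv=np.atleast_2d(uv).astype(float); d=slopes(c,uv)
    z=c['range_z'][uv[:,1].astype(int),uv[:,0].astype(int)]
    p=np.c_[d*z[:,None],z]; T=c['world_from_camera']; return p@T[:3,:3].T+T[:3,3]
def slopes(c,uv):
    return cv2.undistortPoints(np.atleast_2d(uv).astype(float)[:,None],c['K'],np.array([c['k1'],0,0,0.]))[:,0]
def onz(c,uv,z):
    s=slopes(c,uv); T=c['world_from_camera']; d=np.c_[s,np.ones(len(s))]@T[:3,:3].T; o=T[:3,3]
    return o+d*((z-o[2])/d[:,2])[:,None]
def save(c,name,crop=None,f=1):
    i=c['img'][:,:,::-1]
    if crop: u0,v0,u1,v1=crop; i=i[v0:v1,u0:u1]
    cv2.imwrite('pics/'+name,cv2.resize(i,None,fx=f,fy=f,interpolation=cv2.INTER_CUBIC))
def cloud(c):
    v,u=np.mgrid[0:400,0:640]; return pts(c,np.c_[u.ravel(),v.ravel()]).reshape(400,640,3)
E
python3 - <<'E'
from h import *
np.set_printoptions(precision=4,suppress=True)
for n in('scene','top'):
    c=cam(n); save(c,n+'0.png'); print(n,c['fx'],c['k1'],c['world_from_camera'])
    P=cloud(c); ok=c['range_z']>0
    h=cv2.cvtColor(c['img'],cv2.COLOR_RGB2HSV)
    m=(((h[...,0]<8)|(h[...,0]>172))&(h[...,1]>130)&(h[...,2]>60)).astype(np.uint8)
    k,l,s,ce=cv2.connectedComponentsWithStats(m)
    for i in range(1,k):
        if s[i,4]>25:
            q=P[(l==i)&ok]; 
            if len(q): print(s[i],ce[i],np.percentile(q,[3,50,97],axis=0).round(3).tolist())
s=get_state(); print(s)
E
```

```text
pics
scene 368.31102214156476 -0.024836588854337004 [[ 0.8094  0.4689 -0.3535  0.8469]
 [ 0.5872 -0.6518  0.48   -0.3116]
 [-0.0054 -0.5961 -0.8029  0.8698]
 [ 0.      0.      0.      1.    ]]
[366 128  16   9  31] [373.9677 132.6452] [[0.541, 0.292, 0.24], [0.558, 0.294, 0.244], [0.566, 0.325, 0.246]]
[230 178  18  23 297] [238.9596 188.6195] [[0.377, -0.017, 0.178], [0.39, -0.007, 0.218], [0.4, 0.006, 0.237]]
[159 210  20  28 351] [168.698  223.4074] [[0.32, -0.176, 0.18], [0.334, -0.164, 0.219], [0.342, -0.147, 0.237]]
[235 211  33  47 751] [253.8029 233.51  ] [[0.37, -0.079, 0.022], [0.409, -0.023, 0.065], [0.512, 0.028, 0.165]]
[506 212   7   6  28] [508.6786 214.5714] [[0.92, 0.424, 0.045], [0.926, 0.428, 0.052], [0.932, 0.434, 0.056]]
[173 243  37  35 736] [191.4905 262.5856] [[0.302, -0.198, 0.024], [0.348, -0.173, 0.064], [0.367, -0.13, 0.068]]
[270 261   9   8  48] [273.2708 264.9792] [[0.495, -0.061, 0.044], [0.507, -0.053, 0.046], [0.52, -0.047, 0.049]]
[257 265  22  21 260] [267.5577 277.0038] [[0.483, -0.099, 0.018], [0.518, -0.085, 0.045], [0.53, -0.063, 0.048]]
[348 3
[... 856 characters left out ...]
 266  41  24 448] [420.404  278.2455] [[0.314, -0.19, 0.026], [0.333, -0.148, 0.066], [0.362, -0.123, 0.237]]
[409 284  18  12 129] [417.5814 290.3333] [[0.287, -0.175, 0.05], [0.298, -0.156, 0.064], [0.314, -0.135, 0.069]]
{'time': 0.1, 'joints': array([ 1.0705,  0.5284,  1.4338, -0.    ,  1.1814, -0.1785]), 'dq': array([ 0.    , -0.003 ,  0.    , -0.0001,  0.0001,  0.0006]), 'joint_torque': array([  0.0003, -44.0992, -17.7151,   0.0635,   0.0534,  -0.    ]), 'tcp_pos': array([0.1973, 0.5923, 0.1848]), 'orientation': array([ 0.1126,  0.6982, -0.1139,  0.6978]), 'ft_force': array([-0.4391, -0.1141,  0.653 ]), 'ft_torque': array([ 0.0369, -0.0127, -0.0358]), 'finger_gap': 0.08697595671668412}
```

View pics/scene0.png

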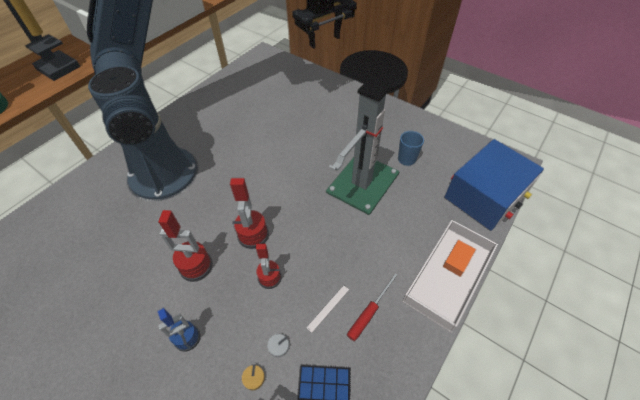

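View pics/top0.png

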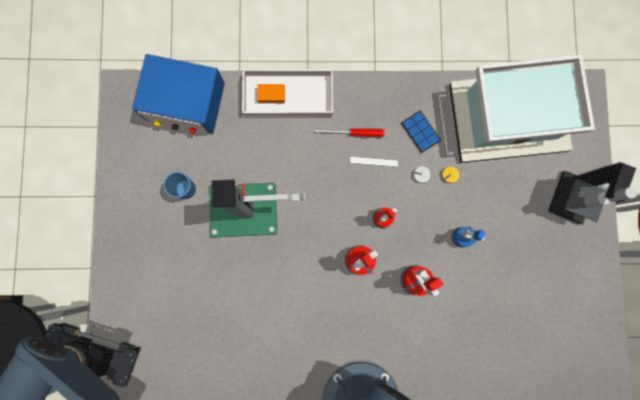

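The scene shows three red carriers: A (scene 180,245) and B (scene 247,212), both about 237 mm tall, and C (scene 267,270; top 384,217), about 166 mm tall. C fits the given height of 165 mm and is the smallest. The balance stands at scene (367,150), with its hook pointing to about world -y. I'll confirm C in enlarged crops and measure it.

Run:
```python
from h import *
np.set_printoptions(precision=4,suppress=True)
a=cam('scene');b=cam('top')
f=lambda c,x0,y0,w,h,s: cv2.resize(c['img'][y0:y0+h,x0:x0+w,::-1],None,fx=s,fy=s,interpolation=cv2.INTER_CUBIC)
im=np.vstack([np.hstack([f(a,240,235,50,60,5),f(b,360,190,50,60,5)]),np.hstack([f(a,320,80,100,50*1+80,2.5),f(b,205,170,100,130,2.5)])[:300]])
cv2.imwrite('pics/crop1.png',im)
for n,c in(('scene',a),('top',b)):
    P=cloud(c);ok=c['range_z']>0;x,y,z=P[...,0],P[...,1],P[...,2]
    near=ok&(abs(x-.5)<.06)&(abs(y+.07)<.06)
    for lo,hi,t in((.04,.05,'disc'),(.066,.119,'eye'),(.12,.16,'gripside'),(.161,.172,'griptop')):
        m=near&(z>lo)&(z<hi); q=P[m]
        if len(q): print(n,t,len(q),q.mean(0),q.min(0),q.max(0))
    reg=ok&(abs(x-.55)<.12)&(abs(y-.25)<.2)
    for lo,hi,t in((.34,.36,'coltop'),(.22,.26,'hook'),(.003,.02,'base')):
        m=reg&(z>lo)&(z<hi); q=P[m]
        if len(q):
            r=cv2.minAreaRect(q[:,:2].astype(np.float32)); print(n,t,len(q),q.mean(0),q.min(0),q.max(0),r)
```

```text
scene disc 294 [ 0.5076 -0.0742  0.0458] [ 0.4757 -0.0996  0.04  ] [ 0.5309 -0.0436  0.0497]
scene eye 101 [ 0.5103 -0.0795  0.0907] [ 0.4907 -0.0937  0.0667] [ 0.5208 -0.0506  0.119 ]
scene gripside 101 [ 0.5083 -0.0763  0.1399] [ 0.4984 -0.0896  0.12  ] [ 0.5175 -0.0611  0.1596]
scene griptop 62 [ 0.5042 -0.0725  0.165 ] [ 0.4929 -0.0829  0.1612] [ 0.5147 -0.0624  0.1672]
scene coltop 426 [0.5329 0.3142 0.3505] [0.5018 0.2916 0.3411] [0.5606 0.3442 0.3547] ((0.5311919450759888, 0.31796547770500183), (0.05854632332921028, 0.050986774265766144), 3.1374824047088623)
scene hook 589 [0.5379 0.2554 0.2427] [0.506  0.1466 0.2201] [0.5666 0.3404 0.2597] ((0.5406292080879211, 0.2432437390089035), (0.05976720154285431, 0.1911841481924057), 4.59005069732666)
scene base 2264 [0.5457 0.2888 0.0124] [0.4312 0.0503 0.003 ] [0.6693 0.4499 0.0197] ((0.5503381490707397, 0.25013282895088196), (0.3996569514274597, 0.2380838394165039), 89.94815826416016)
top disc 203 [ 0.5005 -0.0701  0.0447] [ 0.4754 -0.1006  0.0403] [ 0.529  -0.0463  0.05  ]
top eye 38 [ 0.497  -0.066   0.1067] [ 0.485  -0.094   0.0692] [ 0.5183 -0.0525  0.1188]
top gripside 32 [ 0.4995 -0.0702  0.1403] [ 0.4862 -0.0899  0.1208] [ 0.5176 -0.0577  0.1599]
top griptop 41 [ 0.5024 -0.0738  0.1639] [ 0.4905 -0.085   0.1611] [ 0.511  -0.0641  0.1681]
top coltop 646 [0.5285 0.3184 0.3503] [0.5001 0.2935 0.3404] [0.5585 0.3443 0.3566] ((0.5290613174438477, 0.3190220296382904), (0.05819518491625786, 0.04953787848353386), 1.8128705024719238)
top hook 489 [0.5319 0.2364 0.2413] [0.5035 0.1451 0.2202] [0.5653 0.3355 0.2596] ((0.5373714566230774, 0.24091485142707825), (0.06051109358668327, 0.191753551363945), 2.313641309738159)
top base 2738 [0.5196 0.2966 0.0112] [0.4305 0.0504 0.003 ] [0.6698 0.4497 0.0199] ((0.551434338092804, 0.2504192292690277), (0.39868155121803284, 0.23914897441864014), 89.57196044921875)
```

View pics/crop1.png

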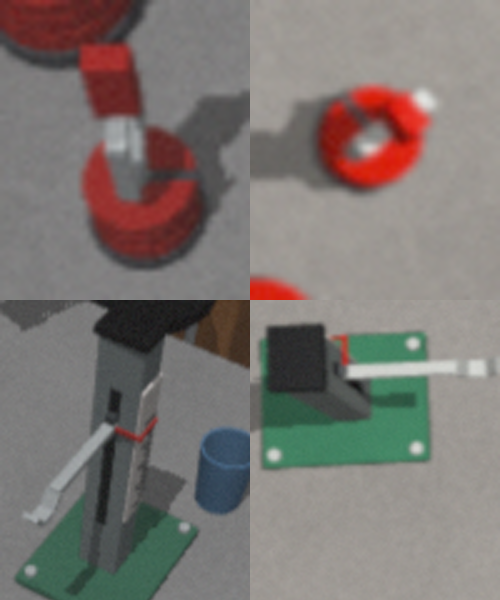

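The crops confirm C: a small red grip over a flat eye, with a single weight stack. Its eye bar runs from lower-left to upper-right in the top view. The hook tip in the top view is at about (300,197), with its strip along the image row. Next come the yaw, the hook line and the wrist noise.

Run:
```python
from h import *
np.set_printoptions(precision=4,suppress=True)
def pca(q):
    w,v=np.linalg.eigh(np.cov(q.T)); d=v[:,1]; return np.degrees(np.arctan2(d[1],d[0])),np.sqrt(w)
for n in('scene','top'):
    c=cam(n);P=cloud(c);ok=c['range_z']>0;x,y,z=P[...,0],P[...,1],P[...,2]
    hs=cv2.cvtColor(c['img'],cv2.COLOR_RGB2HSV); grey=hs[...,1]<90; red=hs[...,1]>130
    near=ok&(abs(x-.5)<.04)&(abs(y+.07)<.04)
    for t,m in(('eyegrey',near&grey&(z>.066)&(z<.122)),('bar',near&(z>.109)&(z<.122)),('top',near&red&(z>.16))):
        if m.sum()>5: q=P[m]; print(n,t,len(q),q.mean(0),pca(q[:,:2]),cv2.minAreaRect(q[:,:2].astype(np.float32)))
    # hook
    hk=ok&(abs(x-.53)<.05)&(y<.29)&(y>.13)&(z>.215)&(z<.26)
    for y0 in np.arange(.14,.29,.01):
        q=P[hk&(y>=y0)&(y<y0+.01)]
        if len(q)>2: print('  y%.3f n%d x %.4f [%.4f %.4f] z[%.4f %.4f]'%(y0,len(q),np.median(q[:,0]),q[:,0].min(),q[:,0].max(),q[:,2].min(),q[:,2].max()))
F=[]
for i in range(6): camera('top'); F.append(get_state()['ft_force'])
print(np.array(F))
# top cap outline edges on plane from image: black
```

```text
scene eyegrey 119 [ 0.5105 -0.0797  0.0945] (np.float64(123.95989958439235), array([0.0028, 0.0136])) ((0.5039365291595459, -0.07216804474592209), (0.009770983830094337, 0.04746765270829201), 36.54587936401367)
scene bar 46 [ 0.5127 -0.0838  0.1175] (np.float64(127.41870615410114), array([0.0031, 0.0059])) ((0.5118386149406433, -0.08281683176755905), (0.009335053153336048, 0.01918727718293667), 37.88209533691406)
scene top 59 [ 0.5045 -0.0729  0.165 ] (np.float64(-144.7838560598449), array([0.0037, 0.0061])) ((0.5043498873710632, -0.07294222712516785), (0.020136846229434013, 0.01219626422971487), 37.66373062133789)
  y0.140 n7 x 0.5325 [0.5290 0.5416] z[0.2423 0.2455]
  y0.150 n16 x 0.5408 [0.5287 0.5447] z[0.2303 0.2465]
  y0.160 n20 x 0.5360 [0.5277 0.5438] z[0.2283 0.2318]
  y0.170 n27 x 0.5351 [0.5276 0.5431] z[0.2276 0.2337]
  y0.180 n51 x 0.5354 [0.5271 0.5435] z[0.2302 0.2493]
  y0.190 n20 x 0.5366 [0.5282 0.5418] z[0.2384 0.2479]
  y0.200 n18 x 0.5348 [0.5277 0.5402] z[0.2400 0.2486]
  y0.210 n23 x 0.5342 [0.5284 0.5408] z[0.2376 0.2485]
  y0.220 n21 x 0.5360 [0.5274 0.5401] 
[... 1251 characters left out ...]
 x 0.5349 [0.5279 0.5404] z[0.2389 0.2483]
  y0.200 n21 x 0.5326 [0.5275 0.5396] z[0.2417 0.2476]
  y0.210 n18 x 0.5324 [0.5273 0.5378] z[0.2420 0.2491]
  y0.220 n23 x 0.5331 [0.5276 0.5379] z[0.2407 0.2485]
  y0.230 n25 x 0.5326 [0.5260 0.5375] z[0.2375 0.2477]
  y0.240 n25 x 0.5308 [0.5255 0.5378] z[0.2391 0.2490]
  y0.250 n22 x 0.5305 [0.5255 0.5380] z[0.2420 0.2490]
  y0.260 n21 x 0.5307 [0.5254 0.5358] z[0.2405 0.2491]
  y0.270 n24 x 0.5307 [0.5258 0.5358] z[0.2404 0.2489]
  y0.280 n21 x 0.5305 [0.5239 0.5358] z[0.2392 0.2495]
[[-0.136  -1.223   0.1621]
 [-0.3217 -0.0955 -0.569 ]
 [ 0.4159 -0.6389  0.1656]
 [-0.8748 -0.2539 -0.6564]
 [-0.1202  0.1896 -0.5616]
 [ 0.539   0.1206 -0.2784]]
```

```bash
cat >> h.py <<'E'
from scipy.spatial.transform import Rotation as R
def to(p,ang=None,s=None):
    "tool-frame shift and yaw to bring TCP to p with tool y at ang deg (mod 180)"
    s=s or get_state(); r=R.from_quat(s['orientation']).as_matrix(); y=r[:,1]; a=np.degrees(np.arctan2(y[1],y[0]))
    print('tcp',s['tcp_pos'].round(4),'x',r[:,0].round(3),'yang %.2f'%a,'j6 %.2f'%s['joints'][5],'t %.2f'%s['time'],'gap %.4f'%s['finger_gap'])
    print('dp',(r.T@(np.array(p)-s['tcp_pos'])).round(4))
    if ang is not None: d=(ang-a+90)%180-90; print('yaw',np.radians(-d).round(4),'or',np.radians(-d+180*np.sign(d)).round(4))
def ft(n=12):
    F=[]
    for i in range(n): camera('top'); F.append(get_state()['ft_force'])
    F=np.array(F); print('F',F.mean(0).round(3),'se',(F.std(0)/n**.5).round(3)); return F.mean(0)
E
python3 -c "
from h import *
to([.197,.592,.30]); to([.503,-.073,.25],127.5)"
```

```text
tcp [0.1976 0.5929 0.1857] x [ 0.  0. -1.] yang 71.56 j6 -0.18 t 0.60 gap 0.0870
dp [-0.1143 -0.0011 -0.0003]
tcp [0.1976 0.5929 0.1857] x [ 0.  0. -1.] yang 71.56 j6 -0.18 t 0.60 gap 0.0870
dp [-0.0643 -0.5352  0.5003]
yaw -0.9763 or 2.1653
```

Emit:
{"api": "carry_out", "payload": {"dp": [[-0.06,0,0],[-0.12,0,0],[-0.125,0,0],[-0.125,-0.535,0.5],[-0.125,-0.535,0.5],[-0.125,-0.535,0.5],[-0.125,-0.535,0.5],[-0.125,-0.535,0.5],[-0.125,-0.535,0.5],[-0.125,-0.535,0.5],[-0.125,-0.535,0.5],[-0.125,-0.535,0.5],[-0.125,-0.535,0.5],[-0.125,-0.535,0.5],[-0.125,-0.535,0.5],[-0.125,-0.535,0.5],[-0.125,-0.535,0.5],[-0.125,-0.535,0.5]], "yaw": [0,0,0,2.165,2.165,2.165,2.165,2.165,2.165,2.165,2.165,2.165,2.165,2.165,2.165,2.165,2.165,2.165], "jaw": 0.35, "force": 25}}

```text
time: 2.85
tcp_pos: [0.5019, -0.0713, 0.3104]
orientation: [-0.669, -0.228, 0.67, -0.228]
ft_force: [-0.0, -0.3, 0.1]
finger_gap: 0.0564
```

Run:
```python
from h import *
to([.503,-.073,.20],127.5); to([.503,-.073,.129],127.5)
a=cam('scene');b=cam('top')
f=lambda c,x0,y0,w,h,s: cv2.resize(c['img'][y0:y0+h,x0:x0+w,::-1],None,fx=s,fy=s)
cv2.imwrite('pics/pre.png',np.hstack([f(a,180,140,150,160,2.5),f(b,310,150,150,160,2.5)]))
```

```text
tcp [ 0.5019 -0.0713  0.3104] x [-0.001  0.001 -1.   ] yang -52.37 j6 0.55 t 2.85 gap 0.0564
dp [1.104e-01 2.200e-03 1.000e-04]
yaw 0.0023 or -3.1393
tcp [ 0.5019 -0.0713  0.3104] x [-0.001  0.001 -1.   ] yang -52.37 j6 0.55 t 2.85 gap 0.0564
dp [1.814e-01 2.200e-03 1.000e-04]
yaw 0.0023 or -3.1393
```

View pics/pre.png

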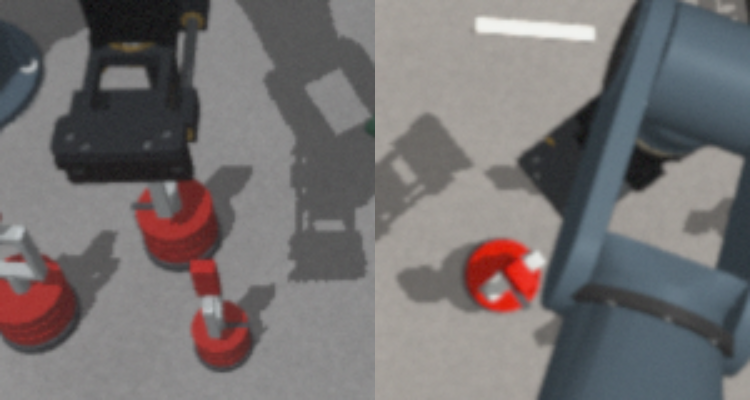

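Emit:
{"api": "carry_out", "payload": {"dp": [[0.05,0.002,0],[0.1,0.002,0],[0.13,0.002,0],[0.15,0.002,0],[0.168,0.002,0],[0.181,0.002,0],[0.181,0.002,0]], "yaw": [0,0,0,0,0,0,0]}}

```text
time: 3.82
tcp_pos: [0.5034, -0.0737, 0.1291]
orientation: [-0.669, -0.228, 0.67, -0.227]
ft_force: [-0.1, -0.2, -0.2]
finger_gap: 0.0564
```

Run:
```python
from h import *
to([.503,-.073,.129],127.5); ft(10)
a=cam('scene'); save(a,'low.png',(190,170,310,300),4)
```

```text
tcp [ 0.5034 -0.0737  0.1291] x [-0.002  0.001 -1.   ] yang -52.43 j6 0.55 t 3.83 gap 0.0564
dp [ 0.0001 -0.0008 -0.0001]
yaw 0.0011 or -3.1404
F [0.198 0.167 0.125] se [0.172 0.137 0.104]
```

View pics/low.png

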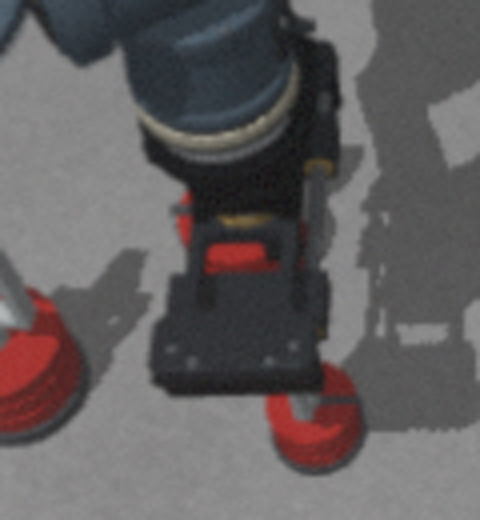

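The fingers straddle the small carrier with no contact force. Closing.

Emit:
{"api": "carry_out", "payload": {"dp": [[0,0,0],[0,0,0],[0,0,0],[0,0,0],[0,0,0],[0,0,0]], "yaw": [0,0,0,0,0,0], "jaw": 1, "force": 30}}

```text
time: 5.12
tcp_pos: [0.504, -0.0744, 0.1296]
orientation: [0.67, 0.227, -0.67, 0.227]
ft_force: [-0.4, 0.4, 0.2]
finger_gap: 0.005
```

The gap is 5 mm where the block should give 14 mm, so the fingers probably missed it. I'll check before moving anything.

Run:
```python
from h import *
np.set_printoptions(precision=4,suppress=True)
to([.503,-.073,.129],127.5); print(get_state()['joints'])
a=cam('scene'); save(a,'shut.png',(190,150,320,300),4)
T=np.linalg.inv(a['world_from_camera'])
for p in([.504,-.074,.129],[.504,-.074,.165],[.503,-.073,.045]):
    q=T[:3,:3]@np.array(p)+T[:3,3]; print(p,a['fx']*q[0]/q[2]+a['cx'],a['fy']*q[1]/q[2]+a['cy'],q[2])
P=cloud(a); hs=cv2.cvtColor(a['img'],cv2.COLOR_RGB2HSV)
m=(hs[...,2]<75)&(abs(P[...,0]-.5)<.15)&(abs(P[...,1]+.07)<.15)&(P[...,2]>.1)
for lo in np.arange(.10,.3,.02):
    q=P[m&(P[...,2]>=lo)&(P[...,2]<lo+.02)]
    if len(q)>4: print('%.2f'%lo,len(q),np.percentile(q,[2,50,98],axis=0).tolist())
```

```text
tcp [ 0.504  -0.0744  0.1296] x [ 0.  0. -1.] yang -52.49 j6 0.55 t 5.12 gap 0.0050
dp [ 0.0006 -0.0017 -0.0001]
yaw 0.0002 or -3.1414
[-0.3661  0.4543  1.7775  0.      0.9098  0.5499]
[0.504, -0.074, 0.129] 262.17477539228855 254.62353595636662 0.8300450837239698
[0.504, -0.074, 0.165] 259.9392921151692 246.77324298938115 0.8011410795324687
[0.503, -0.073, 0.045] 266.79070910356677 270.4480199095014 0.8983212699099914
0.18 13 [[0.5028293950625811, -0.09091691260818686, 0.1884843287477781], [0.5082783914098801, -0.08674855565318562, 0.19561324920983025], [0.5127970261465619, -0.08352492552582301, 0.19756321531596954]]
0.20 7 [[0.5046790522593578, -0.09142465623063284, 0.20214191543455112], [0.510178627345931, -0.08834836069651861, 0.20307125827625971], [0.5142492582274039, -0.08432408019238874, 0.2038738075515656]]
0.22 25 [[0.47659549097644927, -0.15868533160486697, 0.2359402680591013], [0.5607660797206586, -0.13708540210648953, 0.23847207358186118], [0.5797420266526487, 0.005856811269481388, 0.23989490172488429]]
0.24 439 [[0.4773322846867078, -0.16129343545744393, 0.24118906412996532], [0.5250033324909877, -0.09289307027661084, 0.25342513343409323], [0.5823610333960222, 0.009227089413322443, 0.2599270916784829]]
0.26 1126 [[0.48227090913527915, -0.16504991440713931, 0.2601506796837327], [0.5376307071096184, -0.11799300633475289, 0.2778678858377436], [0.5856239974708599, 0.007862489120062405, 0.27991983852184904]]
0.28 422 [[0.4858869081396096, -0.15962264148239205, 0.28003215255342545], [0.5291082947859909, -0.09952757198089568, 0.28106014297725035], [0.5820902304454013, 0.0041442568680547034, 0.29903872972648365]]
```

View pics/shut.png

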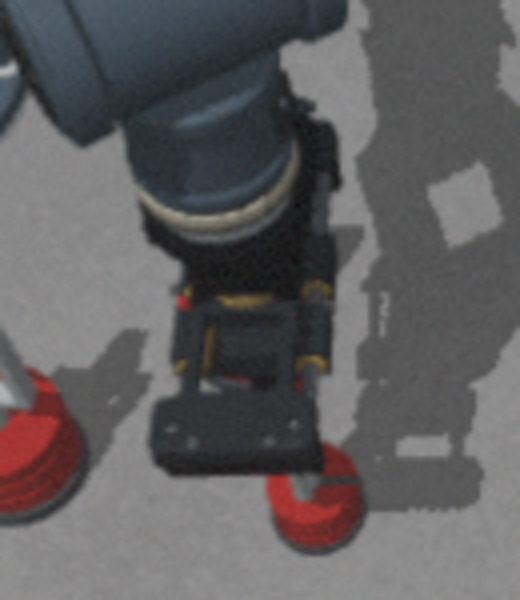

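Emit:
{"api": "carry_out", "payload": {"dp": [[0,0,0],[-0.01,0,0],[-0.02,0,0],[-0.02,0,0]], "yaw": [0,0,0,0]}}

```text
time: 5.68
tcp_pos: [0.505, -0.0747, 0.151]
orientation: [0.67, 0.227, -0.669, 0.228]
ft_force: [-0.1, 1.9, 0.5]
finger_gap: 0.0006
```

Run:
```python
from h import *
np.set_printoptions(precision=4,suppress=True)
to([.503,-.073,.129],127.5); ft(12)
a=cam('scene');P=cloud(a); hs=cv2.cvtColor(a['img'],cv2.COLOR_RGB2HSV)
m=(((hs[...,0]<8)|(hs[...,0]>172))&(hs[...,1]>130))&(abs(P[...,0]-.5)<.06)&(abs(P[...,1]+.07)<.06)
q=P[m]; print(len(q),np.percentile(q,[1,50,90,99],axis=0))
b=cam('top')
f=lambda c,x0,y0,w,h,s: cv2.resize(c['img'][y0:y0+h,x0:x0+w,::-1],None,fx=s,fy=s)
cv2.imwrite('pics/lift.png',np.hstack([f(a,200,170,100,130,4),f(b,340,170,100,130,4)]))
```

```text
tcp [ 0.505  -0.0747  0.151 ] x [ 0.003 -0.001 -1.   ] yang -52.48 j6 0.55 t 5.67 gap 0.0006
dp [ 0.022  -0.0026  0.0006]
yaw 0.0003 or -3.1412
F [ 0.005 -0.072  0.041] se [0.137 0.117 0.138]
310 [[ 0.4803 -0.0996  0.0154]
 [ 0.5153 -0.082   0.0448]
 [ 0.5288 -0.0557  0.0474]
 [ 0.5306 -0.048   0.0496]]
```

View pics/lift.png

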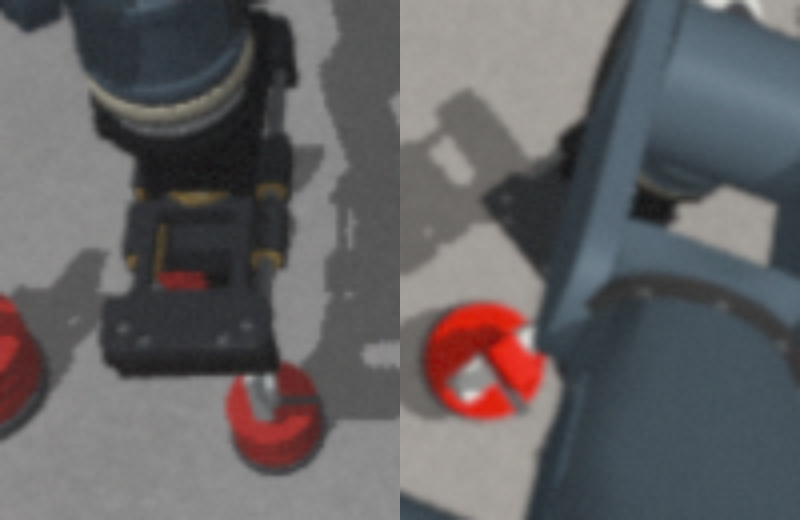

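Run:
```python
from h import *
a=cam('scene'); T=np.linalg.inv(a['world_from_camera'])
def proj(p):
    q=T[:3,:3]@np.array(p)+T[:3,3]; return cv2.projectPoints(q[None],np.zeros(3),np.zeros(3),a['K'],np.array([a['k1'],0,0,0.]))[0].ravel().round(1)
d=np.array([np.cos(1.249),np.sin(1.249),0])
for z in(.186,.223):
    for s in(-.058,-.0435,.0435,.058): print(z,s,proj(np.array([.1976,.5929,z])+s*d))
g=cv2.imread('pics/scene0.png',0)[0:56,286:366]
for r in range(0,56): print('%2d '%r+''.join('#' if v<45 else '+' if v<75 else '.' for v in g[r]))
```

```text
0.186 -0.058 [310.   57.5]
0.186 -0.0435 [313.7  56. ]
0.186 0.0435 [335.   47.3]
0.186 0.058 [338.4  45.9]
0.223 -0.058 [309.6  47. ]
0.223 -0.0435 [313.4  45.5]
0.223 0.0435 [335.2  36.9]
0.223 0.058 [338.8  35.5]
 0 ++++++++++++++++++++###############################################+++++++++++++
 1 ++++++++++++++++++++#################################################+++++++++++
 2 ++++++++++++++++++++###############################+##################++++++++++
 3 .++++++++++++++++++++###########################++++++#################+++++++++
 4 .+++++++++++++++++++############################+++++##################+++++++++
 5 .++++++++++++++++++++###########################+++###################++++++++++
 6 .+++++++++++++++++++###################################################+++++++++
 7 .+++++++++++++++++++###################################################+++++++++
 8 .+++++++++++++++++++###################################################+++++++++
 9 .+++++++++++##++++####################################################++++++++++
10 .++++++++++##############################
[... 3119 characters left out ...]
++++++++++++++++++++++++++++
48 .....++++++++++++++++++++++##+++++++++++++++++++++++++++++++++++++++++++++++++++
49 .....+++++++++++++++++++++++++++++++++++++++++++++++++++++++++++++++++++++++++++
50 .....+++++++++++++++++++++++++++++++++++++++++++++++++++++++++++++++++++++++++#+
51 .....+++++++++++++++++++++++++++++++++++++++++++++++++++++++++++++++++++++######
52 .....+++++++++++++++++++++++++++++++++++.++++++++++++++++++++++++++++++#########
53 .....+++++++++++++++++++++++++++++++++++++++++++++++++++++++++++++++############
54 ........+++++++++++++++++++++++++++++++++++++++++++++++++++++++++###############
55 .........+++++++++++++++++++++++++++++++.++++++++++++++++++++++#################
```

The start picture shows the fingertips at about (313,48) and (337,38). The stated TCP predicts them about 9 px lower, so the fingers seem to end roughly 30 mm above the reported TCP, and they closed over the top of the block. I'll raise and turn the hand so the camera sees the fingertips, and measure that offset.

Emit:
{"api": "carry_out", "payload": {"dp": [[-0.05,0,0],[-0.1,0,0],[-0.1,0,0],[-0.1,0,0],[-0.1,0,0],[-0.1,0,0],[-0.1,0,0],[-0.1,0,0],[-0.1,0,0],[-0.1,0,0],[-0.1,0,0],[-0.1,0,0]], "yaw": [0,0,-1.4,-1.4,-1.4,-1.4,-1.4,-1.4,-1.4,-1.4,-1.4,-1.4], "jaw": 0.35}}

```text
time: 7.92
tcp_pos: [0.5039, -0.0743, 0.2496]
orientation: [0.366, 0.605, -0.366, 0.605]
ft_force: [0.4, 0.2, -0.1]
finger_gap: 0.0566
```

Run:
```python
from h import *
np.set_printoptions(precision=4,suppress=True)
to([.503,-.073,.129]); s=get_state(); t=s['tcp_pos']
a=cam('scene'); P=cloud(a); g=a['img'].max(2)
r=R.from_quat(s['orientation']).as_matrix(); L=(P-t)@r  # tool coords
m=(a['range_z']>0)&(g<80)&(abs(L[...,1])<.07)&(abs(L[...,2])<.05)&(L[...,0]>-.15)&(L[...,0]<.06)
for x0 in np.arange(-.13,.05,.01):
    q=L[m&(L[...,0]>=x0)&(L[...,0]<x0+.01)]
    if len(q)>3: print('%.2f'%x0,len(q),'y',np.histogram(q[:,1],np.arange(-.07,.071,.014))[0],'z',q[:,2].min().round(3),q[:,2].max().round(3))
ys,xs=np.where(m); save(a,'tip.png',(max(xs.min()-30,0),max(ys.min()-20,0),min(xs.max()+40,640),ys.max()+60),3.5)
print(xs.min(),xs.max(),ys.min(),ys.max())
```

```text
tcp [ 0.5039 -0.0743  0.2496] x [-0.  0. -1.] yang 27.66 j6 -0.85 t 7.92 gap 0.0566
dp [ 0.1206 -0.0002 -0.0016]
-0.13 216 y [17 34 34  7  6  0 10 33 48 27] z -0.027 0.039
-0.12 104 y [ 5 19 30  3  1  0  2 16 21  7] z -0.026 0.039
-0.11 10 y [ 0  0 10  0  0  0  0  0  0  0] z 0.003 0.014
-0.10 11 y [ 0  0 11  0  0  0  0  0  0  0] z -0.005 0.007
-0.09 32 y [ 0  0 32  0  0  0  0  0  0  0] z -0.01 0.012
-0.08 29 y [ 0  0 27  0  0  0  0  2  0  0] z -0.007 0.012
-0.07 45 y [ 0  0 31  0  0  0  0 14  0  0] z -0.007 0.011
-0.06 44 y [ 0  0 27  0  0  0  0 17  0  0] z -0.01 0.012
-0.05 52 y [ 0  0 28  0  0  0  0 24  0  0] z -0.01 0.012
-0.04 14 y [0 0 8 0 0 0 0 6 0 0] z -0.007 0.011
193 285 167 222
```

View pics/tip.png

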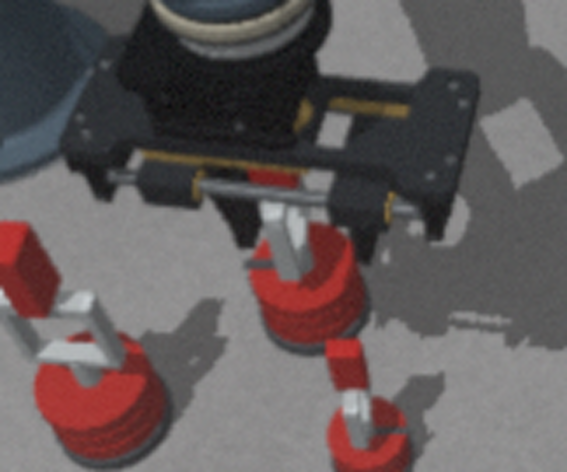

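The crop shows the hand with both fingertips at about (245,245) and (365,260), well above carrier C at (350,400). Depth puts the finger ends at tool x = -0.037, centred in y and z. So the fingers really end 37 mm above the reported TCP, and I'll allow for that from here: a reported TCP z of 0.091 should put the tips at 0.128.

Emit:
{"api": "carry_out", "payload": {"dp": [[0,0,-0.001],[0,0,-0.001],[0,0,-0.001],[0,0,-0.001],[0,0,-0.001],[0,0,-0.001],[0,0,-0.001],[0,0,-0.001],[0.02,0,-0.001],[0.06,0,-0.001],[0.09,0,-0.001],[0.11,0,-0.001],[0.13,0,-0.001],[0.145,0,-0.001],[0.158,0,-0.001],[0.158,0,-0.001],[0.158,0,-0.001]], "yaw": [1.4,1.4,1.4,1.4,1.4,1.4,1.4,1.4,1.4,1.4,1.4,1.4,1.4,1.4,1.4,1.4,1.4]}}

```text
time: 10.1
tcp_pos: [0.504, -0.0736, 0.0921]
orientation: [0.67, 0.227, -0.669, 0.228]
ft_force: [-0.4, -0.2, 0.4]
finger_gap: 0.0565
```

Run:
```python
from h import *
to([.503,-.073,.091],127.5); ft(12)
```

```text
tcp [ 0.504  -0.0736  0.0921] x [ 0.001 -0.    -1.   ] yang -52.49 j6 0.55 t 10.10 gap 0.0565
dp [ 0.0011 -0.0011  0.0004]
yaw 0.0003 or -3.1413
F [-0.089  0.025  0.179] se [0.133 0.142 0.162]
```

Emit:
{"api": "carry_out", "payload": {"dp": [[0,0,0],[0,0,0],[0,0,0],[0,0,0],[0,0,0],[0,0,0]], "yaw": [0,0,0,0,0,0], "jaw": 1, "force": 30}}

```text
time: 11.45
tcp_pos: [0.5031, -0.0733, 0.0915]
orientation: [-0.669, -0.228, 0.67, -0.227]
ft_force: [-1.4, 1.2, -0.7]
finger_gap: 0.0137
```

Emit:
{"api": "carry_out", "payload": {"dp": [[0,0,0],[-0.005,0,0],[-0.015,0,0],[-0.03,0,0],[-0.03,0,0],[-0.03,0,0]], "yaw": [0,0,0,0,0,0]}}

```text
time: 12.2
tcp_pos: [0.5034, -0.0735, 0.1219]
orientation: [0.67, 0.227, -0.669, 0.227]
ft_force: [-0.0, 0.5, -6.2]
finger_gap: 0.0136
```

Run:
```python
from h import *
to([.503,-.073,.25],127.5); ft(16)
a=cam('scene');P=cloud(a); hs=cv2.cvtColor(a['img'],cv2.COLOR_RGB2HSV)
m=(((hs[...,0]<8)|(hs[...,0]>172))&(hs[...,1]>130))&(abs(P[...,0]-.5)<.06)&(abs(P[...,1]+.07)<.06)
q=P[m]; print(len(q),np.percentile(q,[1,50,90,99],axis=0).round(4))
```

```text
tcp [ 0.5034 -0.0735  0.1219] x [ 0. -0. -1.] yang -52.48 j6 0.55 t 12.20 gap 0.0136
dp [-1.281e-01 -6.000e-04  1.000e-04]
yaw 0.0004 or -3.1412
F [ 0.131 -0.211 -5.86 ] se [0.121 0.151 0.116]
263 [[ 0.4761 -0.1013  0.045 ]
 [ 0.52   -0.0854  0.0743]
 [ 0.53   -0.0584  0.0775]
 [ 0.5315 -0.0495  0.2473]]
```

Gripped: the gap is 13.6 mm and the load is about 5.9 N (about 0.6 kg), which predicts about 74 mm of pull. Next I lift to eye height, then go to the pre-hook pose with the eye across the hook.

Run:
```python
from h import *
to([.503,-.073,.2335]); to([.536,.1235,.2335],2)
```

```text
tcp [ 0.5035 -0.0735  0.1217] x [ 0. -0. -1.] yang -52.48 j6 0.55 t 13.05 gap 0.0136
dp [-1.118e-01 -7.000e-04  1.000e-04]
tcp [ 0.5035 -0.0735  0.1217] x [ 0. -0. -1.] yang -52.48 j6 0.55 t 13.05 gap 0.0136
dp [-0.1118 -0.1365 -0.1457]
yaw -0.9509 or 2.1907
```

Emit:
{"api": "carry_out", "payload": {"dp": [[-0.03,0,0],[-0.06,0,0],[-0.09,0,0],[-0.112,0,0],[-0.112,-0.014,-0.015],[-0.112,-0.028,-0.029],[-0.112,-0.042,-0.044],[-0.112,-0.056,-0.058],[-0.112,-0.07,-0.073],[-0.112,-0.084,-0.087],[-0.112,-0.098,-0.102],[-0.112,-0.112,-0.117],[-0.112,-0.124,-0.133],[-0.112,-0.132,-0.14],[-0.112,-0.1365,-0.1457],[-0.112,-0.1365,-0.1457],[-0.112,-0.1365,-0.1457]], "yaw": [0,0,0,0,-0.1,-0.2,-0.3,-0.4,-0.5,-0.6,-0.7,-0.8,-0.88,-0.92,-0.95,-0.95,-0.95]}}

```text
time: 15.18
tcp_pos: [0.5358, 0.1229, 0.2336]
orientation: [0.491, 0.508, -0.492, 0.508]
ft_force: [-1.2, -0.5, -6.5]
finger_gap: 0.0136
```

Run:
```python
from h import *
np.set_printoptions(precision=4,suppress=True)
to([.5345,.1685,.2335],2); s=get_state(); ft(6)
ims=[]
for n in('scene','top'):
    c=cam(n);P=cloud(c);ok=c['range_z']>0;x,y,z=P[...,0],P[...,1],P[...,2]
    hs=cv2.cvtColor(c['img'],cv2.COLOR_RGB2HSV); grey=hs[...,1]<90; red=((hs[...,0]<8)|(hs[...,0]>172))&(hs[...,1]>130)
    near=ok&(abs(x-.536)<.045)&(abs(y-.12)<.05)
    for t,m in(('weights',near&red&(z>.13)&(z<.2)),('eye',near&grey&(z>.205)&(z<.27)&(y<.14)),('grip',near&red&(z>.262)),('bartop',near&grey&(z>.252)&(z<.266)&(y<.14))):
        q=P[m]
        if len(q)>4: print(n,t,len(q),q.mean(0),q.min(0),q.max(0),cv2.minAreaRect(q[:,:2].astype(np.float32)))
    hk=ok&grey&(abs(x-.535)<.012)&(y<.30)&(y>.141)&(z>.215)&(z<.256)
    for y0 in np.arange(.14,.2,.005):
        q=P[hk&(y>=y0)&(y<y0+.005)]
        if len(q)>2: print('  y%.3f n%d x %.4f z %.4f'%(y0,len(q),np.median(q[:,0]),np.median(q[:,2])))
    i=c['img'][100:240,300:420] if n=='scene' else c['img'][130:270,220:340]
    ims.append(cv2.resize(i[...,::-1],None,fx=3.3,fy=3.3))
cv2.imwrite('pics/prehook.png',np.hstack(ims))
```

```text
tcp [0.5358 0.1229 0.2336] x [-0.    -0.001 -1.   ] yang 1.90 j6 -0.01 t 15.18 gap 0.0136
dp [ 0.0001  0.0002 -0.0456]
yaw -0.0017 or 3.1399
F [ 0.265 -0.163 -6.032] se [0.189 0.223 0.272]
scene weights 386 [0.5432 0.1105 0.1806] [0.5098 0.0944 0.1542] [0.5641 0.1449 0.1909] ((0.5388901233673096, 0.11709167808294296), (0.05293868109583855, 0.04335762560367584), 21.719757080078125)
scene eye 224 [0.5382 0.1219 0.2328] [0.5116 0.1139 0.2068] [0.5592 0.1305 0.2638] ((0.5353595018386841, 0.12196529656648636), (0.04776276275515556, 0.015228420495986938), 4.351256370544434)
scene grip 76 [0.5365 0.1137 0.2876] [0.5298 0.1111 0.2652] [0.5433 0.1176 0.3086] ((0.5367108583450317, 0.11349551379680634), (0.012679384090006351, 0.0056008645333349705), 17.45366096496582)
scene bartop 61 [0.5433 0.1217 0.2588] [0.5122 0.1139 0.2527] [0.5589 0.1305 0.2638] ((0.5354716777801514, 0.1214982196688652), (0.04670865461230278, 0.013260629028081894), 10.760869026184082)
  y0.150 n7 x 0.5422 z 0.2427
  y0.155 n5 x 0.5431 z 0.2311
  y0.160 n7 x 0.5393 z 0.2310
  y0.165 n9 x 0.5373 z 0.2311
  y0.170 n12 x 0.5378 z 0.2298
  y0.175 n18 x 0.5347 z 0.2310
  y0.180 n14 x 0.5369 z 0.2345
  y0.185 n4 x 0.5334 z 0.2466
  y0.190 n8 x 0.5350 z 0.2461
  y0.195 n10 x 0.5355 z 0.2467
  y0.165 n14 x 0.5345 z 0.2284
  y0.170 n14 x 0.5343 z 0.2299
```

View pics/prehook.png

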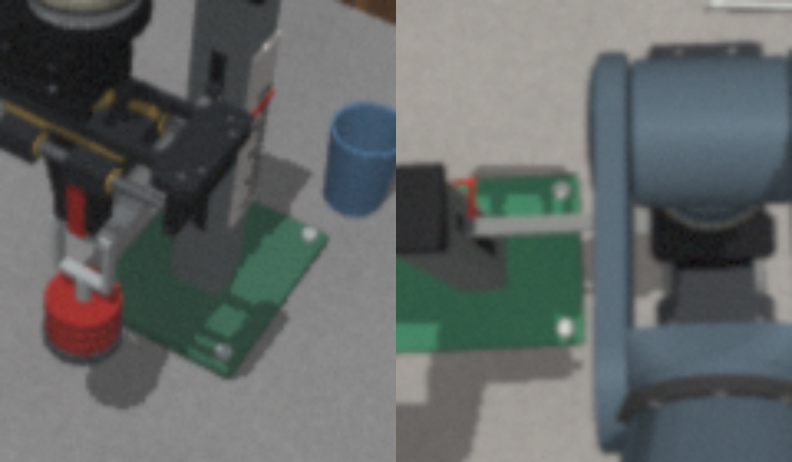

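The crop shows the carrier hanging upright from the hand, eye at about (85,240), facing the hook, with nothing touching. The measured eye centre (0.535, 0.122) agrees with the TCP. The bar underside is about 0.253, against a lip at 0.243 and a seat at 0.2305. Next I pass the eye over the lip to seat y = 0.169.

Emit:
{"api": "carry_out", "payload": {"dp": [[0,0,-0.006],[0,0,-0.013],[0,0,-0.021],[0,0,-0.029],[0,0,-0.037],[0,0,-0.043],[0,0,-0.046],[0,0,-0.046],[0,0,-0.046]], "yaw": [0,0,0,0,0,0,0,0,0]}}

```text
time: 16.7
tcp_pos: [0.5344, 0.1693, 0.2336]
orientation: [0.491, 0.508, -0.492, 0.508]
ft_force: [0.3, -0.8, -5.4]
finger_gap: 0.014
```

Run:
```python
from h import *
np.set_printoptions(precision=4,suppress=True)
to([.5345,.169,.2335],2); ft(10)
c=cam('scene'); P=cloud(c);x,y,z=P[...,0],P[...,1],P[...,2]
hs=cv2.cvtColor(c['img'],cv2.COLOR_RGB2HSV); grey=hs[...,1]<90;red=((hs[...,0]<8)|(hs[...,0]>172))&(hs[...,1]>130)
near=(abs(x-.536)<.05)&(abs(y-.165)<.04)
for t,m in(('sideposts',near&grey&(z>.212)&(z<.25)&(abs(x-.536)>.014)),('eyebar',near&grey&(z>.253)&(z<.27))):
    q=P[m]; print(t,len(q),np.percentile(q,[2,50,98],axis=0))
q=P[red&(abs(x-.56)<.05)&(abs(y-.29)<.06)&(z>.12)]; print('pointer',len(q),q.mean(0),q.min(0),q.max(0))
save(c,'over.png',(310,100,410,220),5)
```

```text
tcp [0.5344 0.1693 0.2336] x [-0. -0. -1.] yang 1.94 j6 0.07 t 16.70 gap 0.0140
dp [0.0001 0.0001 0.0003]
yaw -0.0011 or 3.1405
F [-0.162 -0.286 -5.862] se [0.162 0.169 0.147]
sideposts 85 [[0.5117 0.1634 0.213 ]
 [0.5518 0.1666 0.2322]
 [0.5573 0.1749 0.249 ]]
eyebar 59 [[0.5116 0.1639 0.2541]
 [0.547  0.1665 0.2592]
 [0.5573 0.1749 0.2637]]<stdin>:9: RuntimeWarning: Mean of empty slice.
  ret = um.true_divide(
Traceback (most recent call last):
ValueError: zero-size array to reduction operation minimum which has no identity
```

The eye is round the hook with no contact. Now a slow first stage of lowering, then I check the side forces.

Emit:
{"api": "carry_out", "payload": {"dp": [[0.004,0,0],[0.008,0,0],[0.012,0,0],[0.016,0,0],[0.019,0,0],[0.0215,0,0],[0.024,0,0],[0.0265,0,0],[0.029,0,0],[0.032,0,0],[0.035,0,0],[0.038,0,0],[0.041,0,0],[0.044,0,0],[0.044,0,0]], "yaw": [0,0,0,0,0,0,0,0,0,0,0,0,0,0,0]}}

```text
time: 19.12
tcp_pos: [0.5344, 0.1695, 0.1895]
orientation: [0.491, 0.508, -0.491, 0.508]
ft_force: [-0.4, 1.0, -3.6]
finger_gap: 0.0138
```

Run:
```python
from h import *
np.set_printoptions(precision=4,suppress=True)
to([.5345,.169,.1365],2); ft(12)
for n in('scene','top'):
    c=cam(n); P=cloud(c);x,y,z=P[...,0],P[...,1],P[...,2]
    hs=cv2.cvtColor(c['img'],cv2.COLOR_RGB2HSV); grey=hs[...,1]<90
    q=P[(c['range_z']>0)&grey&(abs(x-.533)<.007)&(y>.2)&(y<.28)&(z>.13)&(z<.26)]; print(n,'bar',len(q),np.percentile(q[:,2],[10,50,90]) if len(q) else '')
c=cam('scene'); save(c,'over.png',(310,100,410,220),5)
```

```text
tcp [0.5344 0.1695 0.1895] x [-0.  0. -1.] yang 1.94 j6 0.07 t 19.12 gap 0.0138
dp [0.053  0.0001 0.0005]
yaw -0.001 or 3.1406
F [-0.123 -0.134 -3.914] se [0.114 0.158 0.097]
scene bar 24 [0.2185 0.2224 0.2254]
top bar 41 [0.2217 0.2237 0.2266]
```

View pics/over.png

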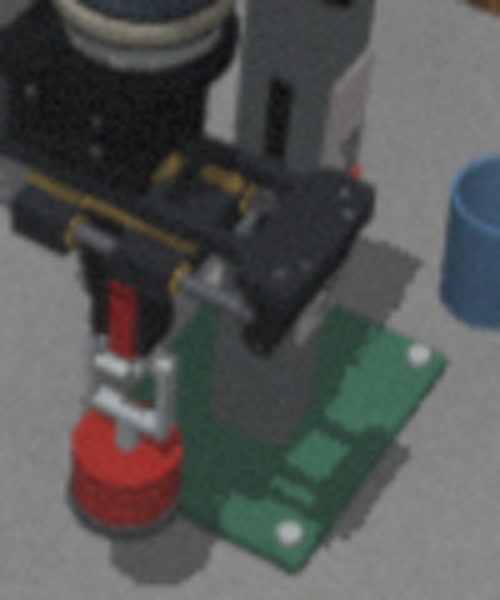

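The bar has gone down 24 mm and the load has fallen by 2.0 N, which agree, and the side forces are nil. About 49 mm remain. I lower 42 mm and measure again.

Emit:
{"api": "carry_out", "payload": {"dp": [[0.002,0,0],[0.005,0,0],[0.008,0,0],[0.011,0,0],[0.014,0,0],[0.017,0,0],[0.02,0,0],[0.023,0,0],[0.026,0,0],[0.029,0,0],[0.032,0,0],[0.035,0,0],[0.038,0,0],[0.04,0,0],[0.042,0,0],[0.042,0,0]], "yaw": [0,0,0,0,0,0,0,0,0,0,0,0,0,0,0,0]}}

```text
time: 21.88
tcp_pos: [0.5345, 0.1695, 0.1476]
orientation: [0.491, 0.508, -0.491, 0.508]
ft_force: [-0.8, -0.0, -0.6]
finger_gap: 0.0136
```

Run:
```python
from h import *
to([.5345,.169,.140],2); ft(40)
```

```text
tcp [0.5345 0.1695 0.1476] x [ 0.  0. -1.] yang 1.95 j6 0.07 t 21.88 gap 0.0136
dp [0.0076 0.     0.0005]
yaw -0.0009 or 3.1407
F [-0.119 -0.113 -0.713] se [0.077 0.078 0.083]
```

Emit:
{"api": "carry_out", "payload": {"dp": [[0.002,0,0],[0.004,0,0],[0.006,0,0],[0.0075,0,0],[0.009,0,0],[0.009,0,0]], "yaw": [0,0,0,0,0,0]}}

```text
time: 24.62
tcp_pos: [0.5344, 0.1695, 0.1386]
orientation: [0.491, 0.508, -0.491, 0.508]
ft_force: [-0.3, 1.2, -0.5]
finger_gap: 0.0141
```

Run:
```python
from h import *
to([.5345,.169,.140],2); ft(70)
```

```text
tcp [0.5344 0.1695 0.1386] x [ 0.  0. -1.] yang 1.95 j6 0.07 t 24.62 gap 0.0141
dp [-0.0014  0.0001  0.0005]
yaw -0.0009 or 3.1407Traceback (most recent call last):
  File "<stdin>", line 2, in <module>
  File "h.py", line 30, in ft
    for i in range(n): camera('top'); F.append(get_state()['ft_force'])
                       ~~~~~~^^^^^^^
ValueError: 200 camera calls are used up
```

All 200 camera calls are used up, so from here I only have force readings. I'll take several with short hold moves.

Emit:
{"api": "carry_out", "payload": {"dp": [[0,0,0]], "yaw": [0]}}

```text
time: 27.5
tcp_pos: [0.5344, 0.1695, 0.1387]
orientation: [0.491, 0.508, -0.491, 0.508]
ft_force: [0.8, 0.0, 0.2]
finger_gap: 0.0141
```

Emit:
{"api": "carry_out", "payload": {"dp": [[0,0,0]], "yaw": [0]}}

```text
time: 27.62
tcp_pos: [0.5344, 0.1695, 0.1387]
orientation: [0.491, 0.508, -0.491, 0.508]
ft_force: [1.0, 0.6, 0.5]
finger_gap: 0.0137
```

Emit:
{"api": "carry_out", "payload": {"dp": [[0,0,0]], "yaw": [0]}}

```text
time: 27.75
tcp_pos: [0.5344, 0.1695, 0.1387]
orientation: [0.491, 0.508, -0.491, 0.508]
ft_force: [1.8, -0.7, 0.3]
finger_gap: 0.0134
```

Emit:
{"api": "carry_out", "payload": {"dp": [[0,0,0]], "yaw": [0]}}

```text
time: 27.88
tcp_pos: [0.5344, 0.1695, 0.1387]
orientation: [0.491, 0.508, -0.491, 0.508]
ft_force: [1.1, -0.0, -0.0]
finger_gap: 0.014
```

Emit:
{"api": "carry_out", "payload": {"dp": [[0,0,0]], "yaw": [0]}}

```text
time: 28.0
tcp_pos: [0.5344, 0.1695, 0.1387]
orientation: [0.491, 0.508, -0.491, 0.508]
ft_force: [1.1, -0.7, 0.1]
finger_gap: 0.0135
```

Emit:
{"api": "carry_out", "payload": {"dp": [[0,0,0]], "yaw": [0]}}

```text
time: 28.12
tcp_pos: [0.5344, 0.1695, 0.1387]
orientation: [0.491, 0.508, -0.491, 0.508]
ft_force: [1.4, 0.2, -0.1]
finger_gap: 0.0138
```

Emit:
{"api": "carry_out", "payload": {"dp": [[0,0,0]], "yaw": [0]}}

```text
time: 28.25
tcp_pos: [0.5344, 0.1695, 0.1387]
orientation: [0.491, 0.508, -0.491, 0.508]
ft_force: [1.3, 0.1, -0.1]
finger_gap: 0.0139
```

Emit:
{"api": "carry_out", "payload": {"dp": [[0,0,0]], "yaw": [0]}}

```text
time: 28.38
tcp_pos: [0.5344, 0.1695, 0.1387]
orientation: [0.491, 0.508, -0.491, 0.508]
ft_force: [1.1, -0.4, 0.2]
finger_gap: 0.0139
```

Emit:
{"api": "carry_out", "payload": {"dp": [[0,0,0]], "yaw": [0]}}

```text
time: 28.5
tcp_pos: [0.5344, 0.1695, 0.1386]
orientation: [0.491, 0.508, -0.491, 0.508]
ft_force: [0.9, -0.3, 0.0]
finger_gap: 0.0137
```

Emit:
{"api": "carry_out", "payload": {"dp": [[0,0,0]], "yaw": [0]}}

```text
time: 28.62
tcp_pos: [0.5344, 0.1695, 0.1387]
orientation: [0.491, 0.508, -0.491, 0.508]
ft_force: [1.6, -0.9, -0.1]
finger_gap: 0.0138
```

Fz is at its unloaded value, but Fx now reads about +1.2 N where it had been nil. I'll check the moment and joint torques before releasing.

Run:
```python
from bench import *
import numpy as np
np.set_printoptions(precision=3,suppress=True)
s=get_state()
for k in('time','ft_force','ft_torque','joint_torque','joints','tcp_pos','orientation'): print(k,s[k])
```

```text
time 28.625
ft_force [ 1.592 -0.945 -0.08 ]
ft_torque [-0.04  -0.17  -0.002]
joint_torque [  0.168 -39.812 -14.098   0.071   0.398  -0.002]
joints [ 0.108  0.502  1.644 -0.     0.996  0.074]
tcp_pos [0.534 0.17  0.139]
orientation [ 0.491  0.508 -0.491  0.508]
```

Emit:
{"api": "carry_out", "payload": {"dp": [[0,0,0],[0,0,0],[0,0,0],[0,0,0]], "yaw": [0,0,0,0]}}

```text
time: 29.12
tcp_pos: [0.5344, 0.1695, 0.1387]
orientation: [0.491, 0.508, -0.491, 0.508]
ft_force: [2.3, 0.7, -0.1]
finger_gap: 0.0137
```

Run:
```python
from bench import *
import numpy as np
np.set_printoptions(precision=3,suppress=True)
s=get_state()
for k in('time','ft_force','ft_torque','joint_torque'): print(k,s[k])
```

```text
time 29.125
ft_force [ 2.302  0.698 -0.083]
ft_torque [-0.065 -0.221 -0.022]
joint_torque [  0.181 -39.801 -14.044   0.071   0.427  -0.002]
```

Fx is growing slowly with a matching moment, so it's real: the 30 N grip is pushing the carrier sideways against friction at the seat. The spring now carries the weight, so I'll ease the grip to relax this before opening.

Emit:
{"api": "carry_out", "payload": {"dp": [[0,0,0],[0,0,0],[0,0,0]], "yaw": [0,0,0], "force": 5}}

```text
time: 29.5
tcp_pos: [0.5344, 0.1695, 0.1387]
orientation: [0.491, 0.508, -0.491, 0.508]
ft_force: [1.8, 0.4, -0.2]
finger_gap: 0.014
```

Emit:
{"api": "carry_out", "payload": {"dp": [[0,0,0]], "yaw": [0]}}

```text
time: 29.62
tcp_pos: [0.5344, 0.1695, 0.1387]
orientation: [0.491, 0.508, -0.491, 0.508]
ft_force: [0.9, 0.4, 0.2]
finger_gap: 0.0136
```

Emit:
{"api": "carry_out", "payload": {"dp": [[0,0,0]], "yaw": [0]}}

```text
time: 29.75
tcp_pos: [0.5344, 0.1695, 0.1387]
orientation: [0.491, 0.508, -0.491, 0.508]
ft_force: [0.3, -0.7, 0.8]
finger_gap: 0.0137
```

Emit:
{"api": "carry_out", "payload": {"dp": [[0,0,0]], "yaw": [0]}}

```text
time: 29.88
tcp_pos: [0.5344, 0.1695, 0.1387]
orientation: [0.491, 0.508, -0.491, 0.508]
ft_force: [0.8, -0.8, -0.4]
finger_gap: 0.0139
```

Emit:
{"api": "carry_out", "payload": {"dp": [[0,0,0],[0,0,0],[0,0,0],[0,0,0]], "yaw": [0,0,0,0], "force": 3}}

```text
time: 30.38
tcp_pos: [0.5344, 0.1695, 0.1387]
orientation: [0.491, 0.508, -0.491, 0.508]
ft_force: [1.3, -0.3, 0.0]
finger_gap: 0.014
```

Emit:
{"api": "carry_out", "payload": {"dp": [[0,0,0]], "yaw": [0]}}

```text
time: 30.5
tcp_pos: [0.5344, 0.1695, 0.1387]
orientation: [0.491, 0.508, -0.491, 0.508]
ft_force: [1.1, -1.3, -0.1]
finger_gap: 0.0139
```

Emit:
{"api": "carry_out", "payload": {"dp": [[0,0,0]], "yaw": [0]}}

```text
time: 30.62
tcp_pos: [0.5344, 0.1695, 0.1387]
orientation: [0.491, 0.508, -0.491, 0.508]
ft_force: [1.7, 0.2, -0.8]
finger_gap: 0.0139
```

Emit:
{"api": "carry_out", "payload": {"dp": [[0,0,0]], "yaw": [0]}}

```text
time: 30.75
tcp_pos: [0.5344, 0.1695, 0.1387]
orientation: [0.491, 0.508, -0.491, 0.508]
ft_force: [0.9, 0.3, -0.4]
finger_gap: 0.0141
```

A side force of about 1.2 N remains. I'll shift the hand along +x to relieve it.

Emit:
{"api": "carry_out", "payload": {"dp": [[0,0.0005,0],[0,0.001,0],[0,0.001,0]], "yaw": [0,0,0]}}

```text
time: 31.12
tcp_pos: [0.5344, 0.1695, 0.1383]
orientation: [0.491, 0.509, -0.492, 0.508]
ft_force: [-0.5, -0.6, 0.5]
finger_gap: 0.0142
```

Emit:
{"api": "carry_out", "payload": {"dp": [[0,0,0]], "yaw": [0]}}

```text
time: 31.25
tcp_pos: [0.5344, 0.1695, 0.1384]
orientation: [0.491, 0.509, -0.492, 0.508]
ft_force: [-1.2, -0.4, 0.0]
finger_gap: 0.0142
```

Emit:
{"api": "carry_out", "payload": {"dp": [[0,0,0]], "yaw": [0]}}

```text
time: 31.38
tcp_pos: [0.5345, 0.1695, 0.1384]
orientation: [0.491, 0.509, -0.492, 0.508]
ft_force: [-1.6, -0.7, -0.5]
finger_gap: 0.014
```

Emit:
{"api": "carry_out", "payload": {"dp": [[0,0,0]], "yaw": [0]}}

```text
time: 31.5
tcp_pos: [0.5345, 0.1695, 0.1384]
orientation: [0.491, 0.509, -0.492, 0.508]
ft_force: [-2.4, 0.0, 0.3]
finger_gap: 0.0139
```

Emit:
{"api": "carry_out", "payload": {"dp": [[0,0,0]], "yaw": [0]}}

```text
time: 31.62
tcp_pos: [0.5345, 0.1695, 0.1384]
orientation: [0.491, 0.509, -0.492, 0.508]
ft_force: [-2.9, -0.3, -0.2]
finger_gap: 0.014
```

Emit:
{"api": "carry_out", "payload": {"dp": [[0,-0.0007,0],[0,-0.0007,0],[0,-0.0007,0]], "yaw": [0,0,0]}}

```text
time: 32.0
tcp_pos: [0.5345, 0.1695, 0.1386]
orientation: [0.491, 0.509, -0.492, 0.508]
ft_force: [-2.1, 0.2, -0.1]
finger_gap: 0.0137
```

Emit:
{"api": "carry_out", "payload": {"dp": [[0,0,0]], "yaw": [0]}}

```text
time: 32.12
tcp_pos: [0.5345, 0.1695, 0.1386]
orientation: [0.491, 0.508, -0.492, 0.508]
ft_force: [-2.1, -0.8, 0.3]
finger_gap: 0.014
```

Emit:
{"api": "carry_out", "payload": {"dp": [[0,0,0]], "yaw": [0]}}

```text
time: 32.25
tcp_pos: [0.5345, 0.1695, 0.1386]
orientation: [0.491, 0.508, -0.492, 0.508]
ft_force: [-2.6, -0.5, -0.1]
finger_gap: 0.0139
```

Emit:
{"api": "carry_out", "payload": {"dp": [[0,0,0]], "yaw": [0]}}

```text
time: 32.38
tcp_pos: [0.5345, 0.1695, 0.1386]
orientation: [0.491, 0.509, -0.492, 0.508]
ft_force: [-2.4, 0.7, -0.1]
finger_gap: 0.0139
```

Emit:
{"api": "carry_out", "payload": {"dp": [[0,0,0]], "yaw": [0]}}

```text
time: 32.5
tcp_pos: [0.5345, 0.1695, 0.1386]
orientation: [0.491, 0.508, -0.492, 0.508]
ft_force: [-1.6, 0.2, 0.3]
finger_gap: 0.0142
```

Emit:
{"api": "carry_out", "payload": {"dp": [[0,-0.0004,0],[0,-0.0004,0],[0,-0.0004,0]], "yaw": [0,0,0]}}

```text
time: 32.88
tcp_pos: [0.5345, 0.1695, 0.1387]
orientation: [0.492, 0.508, -0.491, 0.509]
ft_force: [-2.7, -0.2, -0.1]
finger_gap: 0.0137
```

Emit:
{"api": "carry_out", "payload": {"dp": [[0,0,0]], "yaw": [0]}}

```text
time: 33.0
tcp_pos: [0.5345, 0.1695, 0.1387]
orientation: [0.492, 0.508, -0.491, 0.509]
ft_force: [-1.0, -0.1, -0.4]
finger_gap: 0.0139
```

Emit:
{"api": "carry_out", "payload": {"dp": [[0,0,0]], "yaw": [0]}}

```text
time: 33.12
tcp_pos: [0.5346, 0.1695, 0.1387]
orientation: [0.492, 0.508, -0.491, 0.509]
ft_force: [-1.2, -0.8, 0.3]
finger_gap: 0.0137
```

Emit:
{"api": "carry_out", "payload": {"dp": [[0,0,0]], "yaw": [0]}}

```text
time: 33.25
tcp_pos: [0.5345, 0.1695, 0.1387]
orientation: [0.492, 0.508, -0.491, 0.509]
ft_force: [-1.7, -0.5, -0.8]
finger_gap: 0.0139
```

Emit:
{"api": "carry_out", "payload": {"dp": [[0,0,0]], "yaw": [0]}}

```text
time: 33.38
tcp_pos: [0.5345, 0.1695, 0.1387]
orientation: [0.492, 0.508, -0.491, 0.509]
ft_force: [-1.8, -0.2, 0.5]
finger_gap: 0.0141
```

Emit:
{"api": "carry_out", "payload": {"dp": [[0,-0.0004,0],[0,-0.0004,0],[0,-0.0004,0],[0,-0.0004,0]], "yaw": [0,0,0,0]}}

```text
time: 33.88
tcp_pos: [0.5345, 0.1695, 0.1388]
orientation: [0.492, 0.508, -0.491, 0.509]
ft_force: [-0.3, -0.3, -0.1]
finger_gap: 0.014
```

Emit:
{"api": "carry_out", "payload": {"dp": [[0,0,0]], "yaw": [0]}}

```text
time: 34.0
tcp_pos: [0.5345, 0.1695, 0.1388]
orientation: [0.492, 0.508, -0.491, 0.509]
ft_force: [-0.3, 0.1, 0.5]
finger_gap: 0.0144
```

Emit:
{"api": "carry_out", "payload": {"dp": [[0,0,0]], "yaw": [0]}}

```text
time: 34.12
tcp_pos: [0.5345, 0.1695, 0.1388]
orientation: [0.492, 0.508, -0.491, 0.509]
ft_force: [0.6, 0.5, -0.1]
finger_gap: 0.0139
```

Emit:
{"api": "carry_out", "payload": {"dp": [[0,0,0]], "yaw": [0]}}

```text
time: 34.25
tcp_pos: [0.5345, 0.1695, 0.1388]
orientation: [0.492, 0.508, -0.491, 0.509]
ft_force: [0.6, -1.3, -0.1]
finger_gap: 0.0141
```

Emit:
{"api": "carry_out", "payload": {"dp": [[0,0,0]], "yaw": [0]}}

```text
time: 34.38
tcp_pos: [0.5345, 0.1695, 0.1388]
orientation: [0.492, 0.508, -0.491, 0.509]
ft_force: [2.3, -0.5, -0.7]
finger_gap: 0.014
```

The side force is close to nil and Fz is about 0, so I release now, opening only a little at first.

Emit:
{"api": "carry_out", "payload": {"dp": [[0,0,0],[0,0,0],[0,0,0]], "yaw": [0,0,0], "jaw": 0.78}}

```text
time: 34.75
tcp_pos: [0.5335, 0.1695, 0.1385]
orientation: [0.491, 0.509, -0.492, 0.508]
ft_force: [1.0, -0.1, 0.1]
finger_gap: 0.019
```

Emit:
{"api": "carry_out", "payload": {"dp": [[0,0,0],[0,0,0],[0,0,0],[0,0,0],[0,0,0]], "yaw": [0,0,0,0,0], "jaw": 0.5}}

```text
time: 35.38
tcp_pos: [0.5339, 0.1695, 0.1386]
orientation: [0.491, 0.508, -0.491, 0.508]
ft_force: [0.5, -0.2, -0.4]
finger_gap: 0.0433
```

Emit:
{"api": "carry_out", "payload": {"dp": [[-0.004,0,0],[-0.012,0,0],[-0.025,0,0],[-0.04,0,0],[-0.06,0,0],[-0.085,0,0],[-0.11,0,0],[-0.135,0,0],[-0.15,0,0],[-0.15,0,0],[-0.15,0,0],[-0.15,0,0],[-0.15,0,0],[-0.15,0,0],[-0.15,0,0],[-0.15,0,0],[-0.15,0,0],[-0.15,0,0]], "yaw": [0,0,0,0,0,0,0,0,0,0,0,0,0,0,0,0,0,0]}}

```text
time: 37.62
tcp_pos: [0.5339, 0.1695, 0.2887]
orientation: [0.491, 0.508, -0.491, 0.508]
ft_force: [-0.1, 0.4, 0.2]
finger_gap: 0.0434
```

Emit:
{"api": "carry_out", "payload": {"dp": [[0,0,0],[0,0,0],[0,0,0],[0,0,0],[0,0,0],[0,0,0],[0,0,0],[0,0,0],[0,0,0],[0,0,0],[0,0,0],[0,0,0],[0,0,0],[0,0,0],[0,0,0],[0,0,0],[0,0,0],[0,0,0],[0,0,0],[0,0,0]], "yaw": [0,0,0,0,0,0,0,0,0,0,0,0,0,0,0,0,0,0,0,0]}}

```text
time: 40.12
tcp_pos: [0.5339, 0.1695, 0.2886]
orientation: [0.491, 0.508, -0.491, 0.508]
ft_force: [0.3, 0.1, 0.3]
finger_gap: 0.0431
```

The hand is clear and the wrist reads no load. I wait for any swing to die out, then hand in.

Emit:
{"api": "carry_out", "payload": {"dp": [[0,0,0],[0,0,0],[0,0,0],[0,0,0],[0,0,0],[0,0,0],[0,0,0],[0,0,0],[0,0,0],[0,0,0],[0,0,0],[0,0,0],[0,0,0],[0,0,0],[0,0,0],[0,0,0],[0,0,0],[0,0,0],[0,0,0],[0,0,0]], "yaw": [0,0,0,0,0,0,0,0,0,0,0,0,0,0,0,0,0,0,0,0]}}

```text
time: 42.62
tcp_pos: [0.5339, 0.1695, 0.2886]
orientation: [0.491, 0.508, -0.491, 0.508]
ft_force: [-0.7, -0.1, -0.5]
finger_gap: 0.0437
```

Emit:
{"api": "carry_out", "payload": {"dp": [[0,0,0],[0,0,0],[0,0,0],[0,0,0],[0,0,0],[0,0,0],[0,0,0],[0,0,0],[0,0,0],[0,0,0],[0,0,0],[0,0,0],[0,0,0],[0,0,0],[0,0,0],[0,0,0],[0,0,0],[0,0,0],[0,0,0],[0,0,0]], "yaw": [0,0,0,0,0,0,0,0,0,0,0,0,0,0,0,0,0,0,0,0]}}

```text
time: 45.12
tcp_pos: [0.5339, 0.1695, 0.2887]
orientation: [0.491, 0.508, -0.491, 0.508]
ft_force: [0.1, -0.4, -0.2]
finger_gap: 0.0437
```

Emit:
{"api": "carry_out", "payload": {"dp": [[0,0,0],[0,0,0],[0,0,0],[0,0,0],[0,0,0],[0,0,0],[0,0,0],[0,0,0],[0,0,0],[0,0,0],[0,0,0],[0,0,0],[0,0,0],[0,0,0],[0,0,0],[0,0,0],[0,0,0],[0,0,0],[0,0,0],[0,0,0]], "yaw": [0,0,0,0,0,0,0,0,0,0,0,0,0,0,0,0,0,0,0,0]}}

```text
time: 47.62
tcp_pos: [0.5339, 0.1695, 0.2886]
orientation: [0.491, 0.508, -0.491, 0.508]
ft_force: [-0.6, 0.1, 0.8]
finger_gap: 0.0439
```

Run:
```python
from bench import *
s=get_state(); print(s['time'],s['ft_force'],s['tcp_pos'],s['finger_gap'])
print(job_done())
```

```text
47.625 [-0.59313893  0.10423061  0.83141989] [0.53387406 0.16950358 0.2886394 ] 0.04394336799773282
the job is handed in; nothing more can be done
None
```

I picked up the smallest red carrier (about 0.6 kg), passed its eye over the hook's lip and lowered it at no more than about 32 mm/s. I let go only when the wrist felt none of its weight, and handed in at 47.6 s. I could not check the final hang in a picture, because averaging force readings had used up all 200 camera calls.

**Checks that agreed**
- **Partway down:** the hook bar had sunk 24 mm while the load on the wrist fell by 2.0 N, which matches the spring. There was no side force.
- **Before letting go:** the vertical force averaged about 0 N.
- **After letting go:** the fingers opened freely and the wrist read no load with the hand raised 150 mm. I then waited 10 s for any swing to die out.

**Checks that failed or disagreed**
- **First grasp missed:** depth showed the fingers really end about 37 mm above the reported TCP, so they closed over the top of the block. The carrier did not move, and I allowed for the offset from then on.
- **Side force at the hook:** while I held the carrier on the seat before release, a side force of 1 to 3 N built up and swung either way. I eased the grip to 3 N and shifted the hand to reduce it. It hovered around zero, but the last reading before opening was +2.3 N, so the carrier may have been nudged slightly sideways.
- **Not confirmed:** I have no direct measure of pointer speed at release, or of the carrier hanging still and upright afterwards.

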